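Draw the warmer tray with the tray hook

ROBOT

A 6-joint arm with a two-finger parallel gripper is mounted at the origin on a cart in front of the work surface, level with it; the furniture and walls round the work are solid. World frame = base frame: x ahead of the robot, y to its left, z up, the work surface at z = 0. Lengths are in m, angles in rad, forces in N, time in s.
With the tool pointing down it reaches from about 0.325 to 0.9 m from the base axis. Payload 3.5 kg.
Tool frame: the origin (TCP) lies on the mounting face of the last link; the fingertips stand 173 mm ahead of it and the grasp point (between the pads) lies 155 mm ahead of it (bot.tip_extent is the distance from the TCP to the fingertips, in m); z points along the fingers, y is the line along which they close (so a half turn about z gives the same grasp; the last joint's range is limited). The gripper opens to 85 mm and grips with 20 to 120 N. Pads are 22 mm wide; open, the fingers measure 114 mm over their backs; the gripper's body (76 mm by 85 mm) begins 54 mm behind the grasp point. The pads swing forward as they close: fully open they stand 13 mm farther back than shut.
Start: joints at [-1.207, 0.276, -0.026, 1.268, 0, 1.467], TCP at [0.281, -0.558, 0.405] pointing down, gripper open.
Joint ranges: [-3.12, 3.12], [-0.85, 1.88], [-1.08, 1.24], [-1.95, 2.15], [-1.57, 1.53], [-3.14, 3.14]. Speed limits (rad/s): [2.57, 2.57, 3.14, 3.14, 3.14, 3.14].

INTERFACE

Orientations are given as a 3x3 rotation matrix whose columns are the frame's x, y, z axes.
In Python, from cell import sensors, vision, bot gives the robot as it stands.
- The arm moves only by the tool step_arm, never from a script. Its argument "series" is a list of rows, each an object with "travel": the shift along the tool's x, y, z in cm, a list of three; "roll": the turn about the tool's z in rad; "jaw": the gripper command: -1 is shut, 1 is fully open, values between are in proportion. A call has 1 to 20 rows; each row is the pose to reach, as a shift and turn from the pose commanded when the call began, along the tool's axes at that moment; what a row does not reach only later rows make up. A row lasts 1/8 s, in which the tool goes at most 62.5 mm and 10.7 degrees, less where a joint would pass 70% of its speed; a pose out of reach is approached as far as the arm can. A call with a gripper value outside its range is refused whole. The fingers move at their own pace and stop on an object; "newtons" is the grip in N (left out, the last holds). Time passes only in rows, so rows that repeat a pose let the fingers close. It gives the time, the measured TCP pose, the force, the opening and the grip force at its end, in the units of the state.
- sensors.state(): the state, without advancing time (a new reading comes with each control period).
- vision.snapshot(name): name is "scene" or "top"; returns (picture, depth): 420x560x3 uint8, red, green, blue; 420x560 float32, m along the optical axis (not along the pixel's ray), 0 where there is no reading.
- vision.camera_info(name): a dict with "fx", "fy", "cx", "cy" (pixels), "k1" (the pictures are not rectified: a ray, as slopes to the right and down, at radius r is drawn at 1 + k1 r^2 times it, then the intrinsics apply), "cam_to_world" (4x4, takes a point from camera to world coordinates). Camera axes: x right, y up, looking along -z (the intrinsics and any distortion apply to the point x, -y, -z); pixel columns grow to the right and rows downward; lengths in m; the calibration is good to about 2 mm. A picture is of the moment at which its call begins. camera_info takes no time and is no camera call.
- bot.finish_job(): hands the job in; it is judged then, once.
The state is a dict: "time_s": time; "q": joint angles; "joint_velocities": joint speeds; "tau": joint torques, N m; "tool_pos": TCP position; "orientation": TCP orientation; "contact_force": force on the tool from outside, world axes, zero at the start; "moment": the same for the moment, N m; "opening": finger opening in m; "grip_force": force on a finger pad.
Only numpy, scipy, OpenCV 4.12 (cv2) and the standard library are available. Lean on these libraries where they do the work, as an engineer would, in place of code of your own. Each camera call takes 0.05 s, during which the arm holds its last target. There are 200 camera calls.

TASK

The tray of the bench warmer counts as hot, so work it with the tray hook only and keep the gripper off the warmer. Put the bent end of the hook through the finger hole in the damper plate of the tray, catch it behind the plate and draw the tray all the way out to its stop. Then unhook, leave the tray fully out, and lay the hook down flat on the table, clear of the warmer, without disturbing the jar, the wooden billet and the black block.

Things in the scene. Friction and masses are not known exactly. Their poses are not given: they have to be found in the camera images.
- warmer: Low grey steel bench warmer, fixed, 220 deep (x) x 260 wide (y) x 146 high. Origin: centre of its underside, at table height. x points to its back; the tray's front looks to -x. When shut, the tray's plate lies 3 mm behind the warmer's front, so fingers cannot hold it. Behind the finger hole the tray is empty for 40 mm.
- tray (a joint): How far the steel tray in the warmer's foot is drawn out (along -x of the warmer), m: 0 shut (start), 0.100 at its hard stop. About 4 N of friction; stays where left. A dark damper plate right behind the tray's slot has one finger hole, 46 wide (y) x 20 high, centre at slot height, up to 35 mm either side of the slot's middle. Its place is not measured: see or feel for it.
- tray_slot (a point): Middle of the slot in the tray's front plate, on the plate's outer face, 45 mm above the table; axes as the warmer's; moves with the tray. The plate is 5 mm thick, 226 wide, 18 to 72 mm above the table; slot 120 wide (y) x 26 high, closed behind by the 4 mm damper plate but for its finger hole. The damper resists sliding sideways (25 N) and need not move.
- hook: Loose tray hook, 160 g. Origin: underside of the middle of its wooden handle, 100 long (x) x 24 wide (y) x 26 high. An 8 mm steel rod, axis 13 mm above the underside, runs along +x to 155 mm ahead of the origin, then bends square to +y for 18 mm plus a 4 mm round end. The bend's front is 159 mm ahead, its inner edge 151 mm; rod and bent end span y -4 to +22 mm.
- hook_grip (a point): Middle of the hook's handle, 13 mm above its underside; axes as the hook's. The best place to grip, across y. To lay it down: the wooden table is free between x = 0.36 m and 0.47 m (y = 0.02 to 0.48 m), in front of the drawn tray; a blowpipe on low rests runs along x at y about -0.12 m, keep off it.
- hook_tip (a point): End of the axis of the bent end: 155 mm ahead of and 18 mm to +y of the handle's middle, 13 mm above the handle's underside; axes as the hook's.
- jar: Bystander: glass jar with white lid, 62 in diameter, 87 high, beside the warmer. Origin: centre of its underside.
- billet: Bystander: light wooden billet, 65 x 150 (y) x 30 high, beside the warmer. Origin: centre of its underside.
- block: Bystander: black six-sided graphite block, 61 x 69 x 50 high, beside the warmer. Origin: centre of its underside.

How it is judged:
By the outcome, as a careful person would: the job done as asked, in the order asked, and still so for the second after the job is handed in, with the robot touching nothing.
It also fails if it takes over 61 s, if anything falls off the work surface, if the arm or the gripper's body presses on something with over 40 N, if the wrist force passes 120 N, or if a joint passes its speed limit or range.

## Working session

There is one attempt and no reset: what is moved stays moved. The work goes in short steps, Python scripts to look and compute and a tool call to move; the robot and the scene stay as the last step left them, time stands still between calls to the robot, and variables do not carry over. Pictures are saved under pics/ and viewed, at most 10 in all, crops included, and the job is handed in when it is done.

Besides the shell and the picture viewer there is one more tool, called after ">>>" in YAML: its name, and indented under it one key for each argument. step_arm: Moves the arm, as the interface text tells. Its arguments: {"type":"object","properties":{"series":{"type":"array"},"newtons":{"type":"number"}},"required":["series"]}

```bash
mkdir -p pics
cat > h.py <<'E'
import numpy as np, cv2
from cell import sensors, vision, bot
def snap(n,tag):
    im,d=vision.snapshot(n); cv2.imwrite(f'pics/{tag}.png',im[:,:,::-1]); np.savez(f'{tag}.npz',im=im,d=d); return im,d
def rays(n,uv):
    c=vision.camera_info(n); K=np.array([[c['fx'],0,c['cx']],[0,c['fy'],c['cy']],[0,0,1.]])
    p=cv2.undistortPoints(np.array(uv,float).reshape(-1,1,2),K,np.array([c['k1'],0,0,0,0.])).reshape(-1,2)
    M=np.array(c['cam_to_world']); D=np.c_[p[:,0],-p[:,1],-np.ones(len(p))]@M[:3,:3].T
    return M[:3,3],D
def plane(n,uv,z):
    o,D=rays(n,uv); return o+D*((z-o[2])/D[:,2])[:,None]
def pts(n,uv,d):
    o,D=rays(n,uv); return o+D*np.array([d[int(v),int(u)] for u,v in uv])[:,None]
E
python3 - <<'E'
from h import *
for n in('scene','top'):
    snap(n,n+'0'); print(vision.camera_info(n))
print(sensors.state())
E
```

```text
{'fx': 393.61039107907453, 'fy': 393.61039107907453, 'cx': 280.65811789515925, 'cy': 206.9985118276465, 'k1': -0.09964247495632914, 'cam_to_world': array([[-0.85562201,  0.19102524, -0.48106167,  0.10160951],
       [-0.51700393, -0.36004527,  0.77657862,  0.94289257],
       [-0.02485786,  0.91316853,  0.40682345,  0.43943412],
       [ 0.        ,  0.        ,  0.        ,  1.        ]])}
{'fx': 404.9910892794224, 'fy': 404.9910892794224, 'cx': 273.62448794583054, 'cy': 206.32662409079208, 'k1': -0.09162778744182204, 'cam_to_world': array([[-0.02235347,  0.99309566, -0.11515789,  0.49163165],
       [-0.99943415, -0.01930187,  0.02754667,  0.20492436],
       [ 0.02513372,  0.11570849,  0.99296518,  0.93214672],
       [ 0.        ,  0.        ,  0.        ,  1.        ]])}
{'time_s': 0.1, 'q': array([-1.20738015e+00,  2.77052191e-01, -2.77495688e-02,  1.26799774e+00,
       -8.43128408e-06,  1.46738252e+00]), 'joint_velocities': array([ 1.95741602e-05, -2.15372645e-03,  3.28420962e-03,  6.32848051e-04,
       -1.26583379e-03, -4.83955554e-04]), 'tau': array([-1.05728916e-04, -4.46708786e+01,  2.96128839e+01,  8.47100106e-03,
       -9.58977444e-05, -7.57789309e-06]), 'tool_pos': array([ 0.28113936, -0.55779367,  0.40367137]), 'orientation': array([[ 8.92999531e-01,  4.50057017e-01, -7.19945171e-04],
       [ 4.50057549e-01, -8.92997597e-01,  1.86933911e-03],
       [ 1.98399874e-04, -1.99333570e-03, -9.99997994e-01]]), 'contact_force': array([-0.29327026, -0.3038935 , -0.66242388]), 'moment': array([-0.06282114, -0.0478655 , -0.02003411]), 'grip_force': 0.0, 'opening': 0.08539709317121275}
```

View pics/scene0.png

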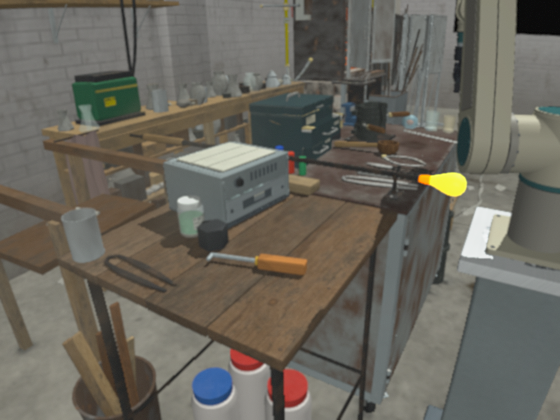

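View pics/top0.png

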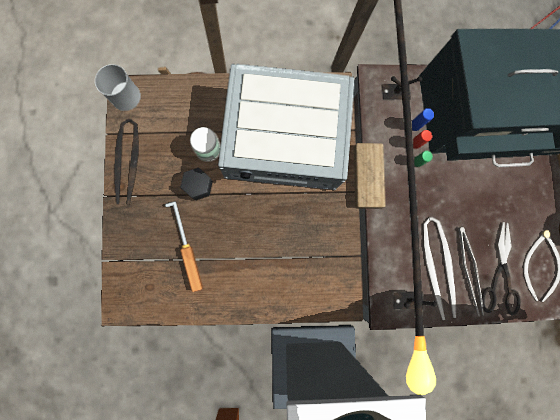

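The scene view shows the warmer's front, with its slot at about (240,205), and the hook's handle at (282,265). The top view shows the hook from (167,205) to (195,290) pointing at +x with its bend to +y. The warmer is at (285,125), the jar at (205,143), the block at (196,183) and the billet at (370,175).

```bash
cat > m.py <<'E'
from h import *
d=np.load('top0.npz'); im,D=d['im'],d['d']
uv=np.array([(u,v) for v in range(420) for u in range(560)])
o,R=rays('top',uv); P=(o+R*D.reshape(-1)[:,None]); ok=D.reshape(-1)>0
m=ok&(abs(P[:,2]-.146)<.008)&(P[:,1]<.4)&(P[:,1]>-.15)&(P[:,0]>.5)&(uv[:,0]<356)&(uv[:,0]>215)
print('warmer top',np.median(P[m,2]),cv2.minAreaRect(P[m,:2].astype(np.float32)))
hsv=cv2.cvtColor(im,cv2.COLOR_RGB2HSV)
mk=cv2.inRange(hsv,(5,150,120),(22,255,255)); mk[:, 260:]=0; mk[:230]=0
c=max(cv2.findContours(mk,0,2)[0],key=cv2.contourArea)
q=plane('top',c.reshape(-1,2),.026); r=cv2.minAreaRect(q[:,:2].astype(np.float32)); print('handle',r)
for n,u,v in(('tipend',167,205),('bendcorner',175,205)): print(n,plane('top',[(u,v)],.013))
print('table z',np.median(P[ok&(uv[:,0]>210)&(uv[:,0]<300)&(uv[:,1]>270)&(uv[:,1]<310),2]))
i=np.load('scene0.npz')['im']
a=cv2.resize(i[140:240,160:310],None,fx=5,fy=5,interpolation=2)
a=np.clip(a.astype(float)*1.3,0,255).astype(np.uint8)
cv2.imwrite('pics/sc.png',a[:,:,::-1])
t=cv2.resize(im[150:300,150:270],None,fx=4,fy=4,interpolation=2); cv2.imwrite('pics/tc.png',t[:,:,::-1])
E
python3 m.py
```

```text
warmer top 0.1454772975000973 ((0.7601534724235535, 0.15083973109722137), (0.2610752582550049, 0.22225125133991241), 83.04875946044922)
handle ((0.46397894620895386, 0.36628398299217224), (0.10245160758495331, 0.024912793189287186), 15.160950660705566)
tipend [[0.60601891 0.42313025 0.013     ]]
bendcorner [[0.60566015 0.40474098 0.013     ]]
table z 0.0005482640283893669
```

View pics/sc.png

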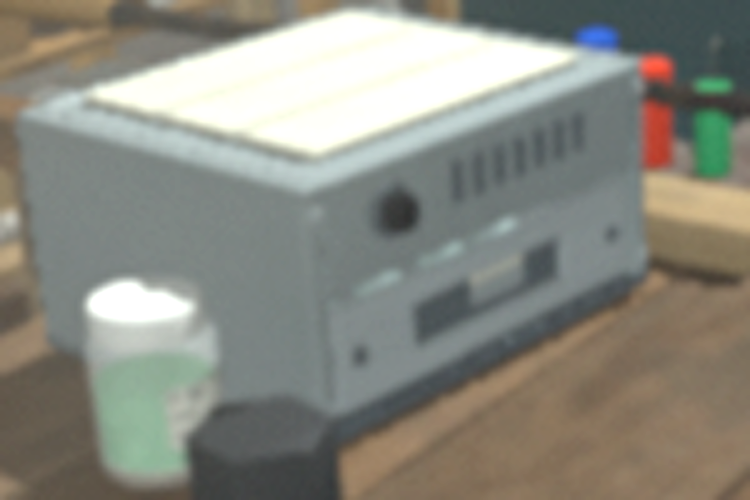

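View pics/tc.png

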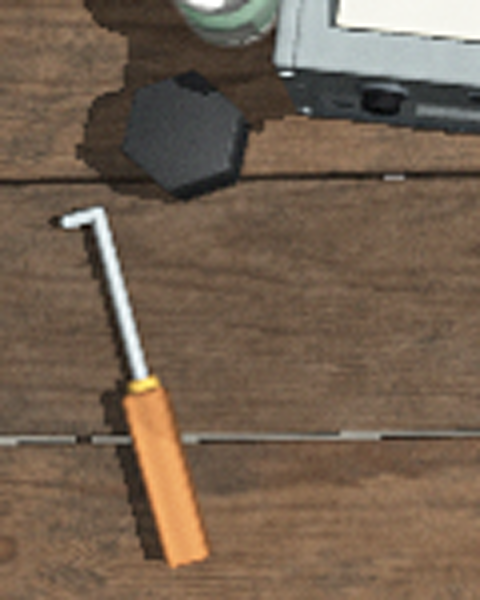

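The scene crop shows the slot from x=415 to 557, at y≈305 to 260. It holds a bright patch between x≈470 and 525, which is the finger hole, with dark damper on both sides. The top crop shows the hook's bend corner at (98,212) and its end at (62,220). Next I'll measure the hole and work out the approach.

```bash
cat >> h.py <<'E'
def go(pos,yaw):
    "yaw of tool x, deg; prints travel cm, roll rad from the present pose"
    s=sensors.state(); R=s['orientation']; y0=np.degrees(np.arctan2(R[1,0],R[0,0]))
    print('travel',np.round(R.T@(np.array(pos)-s['tool_pos'])*100,2),'roll',round(-np.radians((yaw-y0+180)%360-180),3),'from',s['tool_pos'].round(4),round(y0,2))
E
python3 - <<'E'
from h import *
a=np.radians(-6.95); wx=np.array([np.cos(a),np.sin(a),0]); wy=np.array([-np.sin(a),np.cos(a),0]); C=np.array([.7602,.1508,0])
def front(uv,xl):
    o,D=rays('scene',uv); t=((C+wx*xl-o)@wx)/(D@wx); P=o+D*t[:,None]; return np.c_[(P-C)@wy,P[:,2]]
cr=lambda l:[(160+u/5-.4,140+v/5-.4) for u,v in l]
print('slot corners on face',front(cr([(415,302),(557,240),(557,278),(415,342)]),-.107).round(4))
print('hole corners damper',front(cr([(470,278),(525,252),(525,292),(470,306)]),-.102).round(4))
im=np.load('scene0.npz')['im']
for z in(.040,.045,.050):
  # sample brightness along slot line on damper
  ys=np.arange(-.075,.076,.005); c=vision.camera_info('scene'); M=np.linalg.inv(np.array(c['cam_to_world']))
  P=C+wx*-.102+ys[:,None]*wy+[0,0,z]; q=P@M[:3,:3].T+M[:3,3]; x=q[:,0]/-q[:,2]; y=-q[:,1]/-q[:,2]; f=1+c['k1']*(x*x+y*y)
  u=c['fx']*x*f+c['cx']; v=c['fy']*y*f+c['cy']
  g=cv2.remap(im.mean(2).astype(np.float32),u.astype(np.float32)[None],v.astype(np.float32)[None],1)[0]
  print(z,[(int(round(k*1000)),int(b)) for k,b in zip(ys,g)])
go([.463,.366,.404],195.2)
E
```

```text
slot corners on face [[ 0.057   0.0567]
 [-0.0552  0.0541]
 [-0.054   0.0322]
 [ 0.0589  0.0355]]
hole corners damper [[ 0.0102  0.0528]
 [-0.0341  0.0528]
 [-0.0327  0.0301]
 [ 0.0114  0.0373]]
0.04 [(-75, 105), (-70, 106), (-65, 105), (-60, 84), (-55, 66), (-50, 62), (-45, 61), (-40, 63), (-35, 70), (-30, 85), (-25, 92), (-20, 94), (-15, 93), (-10, 93), (-5, 93), (0, 93), (5, 91), (10, 80), (15, 66), (20, 63), (25, 64), (30, 63), (35, 63), (40, 63), (45, 63), (50, 69), (55, 91), (60, 103), (65, 104), (70, 104), (75, 105)]
0.045 [(-75, 105), (-70, 106), (-65, 102), (-60, 84), (-55, 66), (-50, 61), (-45, 62), (-40, 63), (-35, 70), (-30, 89), (-25, 99), (-20, 100), (-15, 100), (-10, 100), (-5, 100), (0, 100), (5, 99), (10, 85), (15, 67), (20, 62), (25, 64), (30, 63), (35, 63), (40, 63), (45, 63), (50, 70), (55, 90), (60, 102), (65, 104), (70, 104), (75, 104)]
0.05 [(-75, 104), (-70, 105), (-65, 100), (-60, 87), (-55, 74), (-50, 69), (-45, 69), (-40, 70), (-35, 78), (-30, 96), (-25, 110), (-20, 111), (-15, 112), (-10, 110), (-5, 110), (0, 110), (5, 110), (10, 97), (15, 75), (20, 68), (25, 68), (30, 70), (35, 69), (40, 70), (45, 71), (50, 76), (55, 92), (60, 103), (65, 104), (70, 104), (75, 103)]
travel [ 57.82 -74.31   0.13] roll -2.94 from [ 0.2811 -0.5578  0.4037] 26.75
```

>>> step_arm:
  series:
    - {"travel":[3.4,-4.4,0],"roll":-0.17,"jaw":1}
    - {"travel":[6.8,-8.8,0],"roll":-0.34,"jaw":1}
    - {"travel":[10.2,-13.1,0],"roll":-0.52,"jaw":1}
    - {"travel":[13.6,-17.5,0],"roll":-0.69,"jaw":1}
    - {"travel":[17,-21.9,0],"roll":-0.86,"jaw":1}
    - {"travel":[20.4,-26.2,0],"roll":-1.04,"jaw":1}
    - {"travel":[23.8,-30.6,0],"roll":-1.21,"jaw":1}
    - {"travel":[27.2,-35,0],"roll":-1.38,"jaw":1}
    - {"travel":[30.6,-39.3,0],"roll":-1.56,"jaw":1}
    - {"travel":[34,-43.7,0],"roll":-1.73,"jaw":1}
    - {"travel":[37.4,-48.1,0],"roll":-1.9,"jaw":1}
    - {"travel":[40.8,-52.4,0],"roll":-2.07,"jaw":1}
    - {"travel":[44.2,-56.8,0],"roll":-2.25,"jaw":1}
    - {"travel":[47.6,-61.2,0],"roll":-2.42,"jaw":1}
    - {"travel":[51,-65.6,0],"roll":-2.59,"jaw":1}
    - {"travel":[54.4,-69.9,0],"roll":-2.77,"jaw":1}
    - {"travel":[57.8,-74.3,0.1],"roll":-2.94,"jaw":1}
    - {"travel":[57.8,-74.3,0.1],"roll":-2.94,"jaw":1}
    - {"travel":[57.8,-74.3,0.1],"roll":-2.94,"jaw":1}

```text
time_s: 2.48
tool_pos: [0.4626, 0.3652, 0.4029]
orientation: [[-0.965, -0.262, -0.002], [-0.262, 0.965, -0.001], [0.002, -0.001, -1.0]]
contact_force: [0.2, -0.5, -0.2]
opening: 0.0852
grip_force: 0.0
```

```bash
python3 -c "
from h import *
go([.463,.366,.178],195.2); print(bot.tip_extent, sensors.state()['time_s'])"
```

```text
travel [-0.1   0.09 22.49] roll -0.0 from [0.4626 0.3652 0.4029] -164.83
0.1734 2.475
```

>>> step_arm:
  series:
    - {"travel":[0,0.1,5],"roll":0,"jaw":1}
    - {"travel":[0,0.1,10],"roll":0,"jaw":1}
    - {"travel":[0,0.1,15],"roll":0,"jaw":1}
    - {"travel":[0,0.1,19],"roll":0,"jaw":0.6}
    - {"travel":[0,0.1,22.5],"roll":0,"jaw":0.2}
    - {"travel":[0,0.1,22.5],"roll":0,"jaw":0}
    - {"travel":[0,0.1,22.5],"roll":0,"jaw":-1}
    - {"travel":[0,0.1,22.5],"roll":0,"jaw":-1}
    - {"travel":[0,0.1,22.5],"roll":0,"jaw":-1}
    - {"travel":[0,0.1,22.5],"roll":0,"jaw":-1}
    - {"travel":[0,0.1,22.5],"roll":0,"jaw":-1}
    - {"travel":[0,0.1,22.5],"roll":0,"jaw":-1}
  newtons: 80

```text
time_s: 3.98
tool_pos: [0.4637, 0.3669, 0.1806]
orientation: [[-0.965, -0.262, 0.003], [-0.262, 0.965, 0.001], [-0.003, -0.0, -1.0]]
contact_force: [-0.7, -1.3, 6.3]
opening: 0.0223
grip_force: 81.6
```

>>> step_arm:
  series:
    - {"travel":[0,0,-2],"roll":0,"jaw":-1}
    - {"travel":[0,0,-5],"roll":0,"jaw":-1}
    - {"travel":[0,0,-8],"roll":0,"jaw":-1}
    - {"travel":[0,0,-10],"roll":0,"jaw":-1}
    - {"travel":[0,0,-10],"roll":0,"jaw":-1}
    - {"travel":[0,0,-10],"roll":0,"jaw":-1}
    - {"travel":[0,0,-10],"roll":0,"jaw":-1}

```text
time_s: 4.85
tool_pos: [0.4621, 0.3661, 0.2772]
orientation: [[-0.965, -0.262, -0.002], [-0.262, 0.965, -0.001], [0.003, -0.001, -1.0]]
contact_force: [-0.2, -0.7, -1.7]
opening: 0.0224
grip_force: 80.5
```

Run:
```python
from h import *
s=sensors.state(); print(s['tool_pos'],s['contact_force'],s['moment'],s['opening'])
i,d=snap('scene','s1'); t,_=snap('top','t1')
a=cv2.resize(i[150:290,150:350],None,fx=2.5,fy=2.5,interpolation=2); b=cv2.resize(t[130:320,130:280],None,fx=350/190,fy=350/190,interpolation=2)
cv2.imwrite('pics/c1.png',np.hstack([a,b])[:,:,::-1]); print(a.shape,b.shape)
```

```text
[0.4621306  0.36606237 0.277171  ] [-0.19103619 -0.71597084 -1.7443146 ] [0.00555973 0.0390544  0.01845148] 0.022406272320064882
(350, 500, 3) (350, 276, 3)
```

View pics/c1.png

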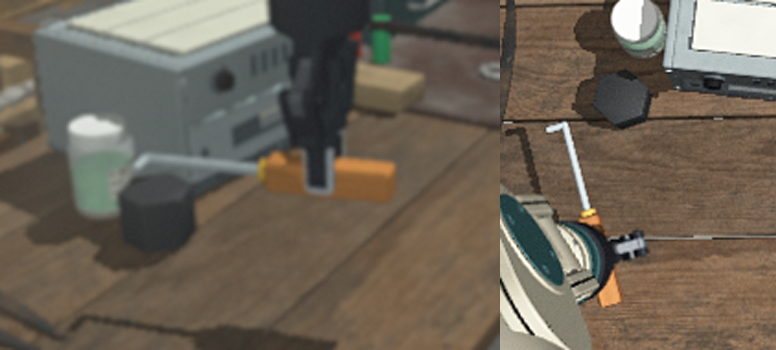

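The hook is held, with the handle in the pads. In the crop, the top view puts the bend corner at (566,124) and the bent end at (548,128). In the scene view the rod runs from (262,169) to (147,157). I'll check the tilt and the hook's pose in the hand.

```bash
cat > hookpose.py <<'E'
from h import *
def closest(u1,u2):
    o1,d1=rays('top',[u1]); o2,d2=rays('scene',[u2]); d1=d1[0];d2=d2[0]
    t=np.linalg.lstsq(np.c_[d1,-d2],o2-o1,rcond=None)[0]; p,q=o1+d1*t[0],o2+d2*t[1]; return ((p+q)/2).round(4),np.linalg.norm(p-q).round(4)
k=190/350
print('corner',closest((130+66*k,130+124*k),(150+148/2.5,150+157/2.5)))
print('tip',closest((130+49*k,130+128*k),(150+138/2.5,150+165/2.5)))
print('ferrule',closest((130+88*k,130+213*k),(150+263/2.5,150+169/2.5)))
for n,f in(('scene','s1'),('top','t1')):
    d=np.load(f+'.npz'); im,D=d['im'],d['d']
    uv=np.array([(u,v) for v in range(190,290) for u in range(150,300)])
    P=pts(n,uv,D); ok=np.array([D[v,u]>0 for u,v in uv])
    h=cv2.cvtColor(im,cv2.COLOR_RGB2HSV)
    R=np.array([[np.cos(np.radians(15.2)),np.sin(np.radians(15.2))],[-np.sin(np.radians(15.2)),np.cos(np.radians(15.2))]])
    L=(P[:,:2]-[.462,.366])@R.T
    for a in range(55,160,15):
        m=ok&(abs(L[:,0]-a/1000)<.0075)&(abs(L[:,1])<.015)&(P[:,2]>.08)&(P[:,2]<.14)
        if m.sum(): print(n,a,m.sum(),'y',np.median(L[m,1]).round(4),'z',np.median(P[m,2]).round(4))
    m=ok&(L[:,0]>.1)&(L[:,0]<.2)&(abs(L[:,1])<.04)&(P[:,2]>.08)&(P[:,2]<.14)
    print('max fwd',np.percentile(L[m,0],98),'max y',L[m,1].max())
E
python3 hookpose.py
```

```text
corner (array([0.6093, 0.4025, 0.1075]), np.float64(0.0024))
tip (array([0.6045, 0.4208, 0.1091]), np.float64(0.0034))
ferrule (array([0.5108, 0.378 , 0.1084]), np.float64(0.0))
scene 55 40 y 0.0038 z 0.1121
scene 70 28 y 0.0026 z 0.1113
scene 85 28 y 0.0021 z 0.111
scene 100 29 y 0.0026 z 0.1108
scene 115 27 y 0.0027 z 0.1105
scene 130 27 y 0.0027 z 0.1106
scene 145 34 y 0.0031 z 0.111
max fwd 0.15378914169083732 max y 0.02181646951008436
top 55 43 y -0.0018 z 0.1148
top 70 30 y -0.0017 z 0.113
top 85 30 y -0.0018 z 0.1124
top 100 29 y -0.0015 z 0.1128
top 115 30 y -0.0018 z 0.1128
top 130 30 y -0.0016 z 0.1126
top 145 43 y 0.0002 z 0.1121
max fwd 0.1555887381461368 max y 0.020060734868570403
```

```bash
cat >> h.py <<'E'
a=np.radians(-6.95); wx=np.array([np.cos(a),np.sin(a),0]); wy=np.array([-np.sin(a),np.cos(a),0]); C=np.array([.7602,.1508,0])
def W(x,y,z): return C+wx*x+wy*y+[0,0,z]
def inW():
    p=sensors.state()['tool_pos']-C; print('in warmer',(p@wx).round(4),(p@wy).round(4),p[2].round(4))
E
python3 -c "
from h import *
p=W(-.294,-.0205,.277);print(p);go(p,173.05)"
```

```text
[0.46587971 0.16602555 0.277     ]
travel [  4.9  -19.41   0.07] roll 0.386 from [0.4623 0.3662 0.2774] -164.81
```

>>> step_arm:
  series:
    - {"travel":[0.6,-2.4,0],"roll":0.05,"jaw":-1}
    - {"travel":[1.2,-4.8,0],"roll":0.1,"jaw":-1}
    - {"travel":[1.8,-7.2,0],"roll":0.15,"jaw":-1}
    - {"travel":[2.4,-9.7,0],"roll":0.2,"jaw":-1}
    - {"travel":[3.1,-12.1,0],"roll":0.25,"jaw":-1}
    - {"travel":[3.7,-14.5,0],"roll":0.3,"jaw":-1}
    - {"travel":[4.3,-17,0],"roll":0.34,"jaw":-1}
    - {"travel":[4.9,-19.4,0],"roll":0.386,"jaw":-1}
    - {"travel":[4.9,-19.4,2],"roll":0.386,"jaw":-1}
    - {"travel":[4.9,-19.4,4],"roll":0.386,"jaw":-1}
    - {"travel":[4.9,-19.4,6],"roll":0.386,"jaw":-1}
    - {"travel":[4.9,-19.4,6.4],"roll":0.386,"jaw":-1}
    - {"travel":[4.9,-19.4,6.4],"roll":0.386,"jaw":-1}
    - {"travel":[4.9,-19.4,6.4],"roll":0.386,"jaw":-1}

```text
time_s: 6.7
tool_pos: [0.4669, 0.1663, 0.2156]
orientation: [[-0.993, 0.121, 0.002], [0.121, 0.993, 0.0], [-0.002, 0.0, -1.0]]
contact_force: [0.1, -0.0, -1.3]
opening: 0.0224
grip_force: 80.5
```

Run:
```python
from h import *
inW(); go(W(-.294,-.0205,.213),173.05); s=sensors.state(); print(s['contact_force'],s['time_s'])
i,d=snap('scene','s2'); t,e=snap('top','t2')
a=cv2.resize(i[150:260,190:340],None,fx=350/110,fy=350/110,interpolation=2); b=cv2.resize(t[140:290,220:350],None,fx=350/150,fy=350/150,interpolation=2)
cv2.imwrite('pics/c2.png',np.hstack([a,b])[:,:,::-1]); print(a.shape,b.shape)
for n,D in(('scene',d),('top',e)):
    uv=np.array([(u,v) for v in range(150,290) for u in range(180,350)]); P=pts(n,uv,D); T=s['tool_pos']
    L=np.c_[(P-T)@wx,(P-T)@wy,P[:,2]]
    m=(L[:,0]>.06)&(L[:,0]<.17)&(abs(L[:,1]+0)<.035)&(L[:,2]>.025)&(L[:,2]<.07)
    r=m&(L[:,0]<.14)&(abs(L[:,1])<.012)
    print(n,r.sum(),'rod y,z',np.median(L[r],0),'fwd',np.percentile(L[m,0],97),'ymax',np.percentile(L[m&(L[:,0]>.14),1],[2,98]))
```

```text
in warmer -0.293 -0.0201 0.2156
travel [ 0.1  -0.04  0.26] roll 0.0 from [0.4669 0.1663 0.2156] 173.06
[ 0.13843745 -0.03007768 -1.3081388 ] 6.7
(350, 477, 3) (350, 303, 3)
scene 81 rod y,z [0.0983107  0.00322042 0.0501583 ] fwd 0.15088986677832353 ymax [0.00023788 0.02135226]
top 132 rod y,z [0.09932544 0.00062554 0.05195616] fwd 0.15496180102304088 ymax [-0.00251147  0.02036484]
```

View pics/c2.png

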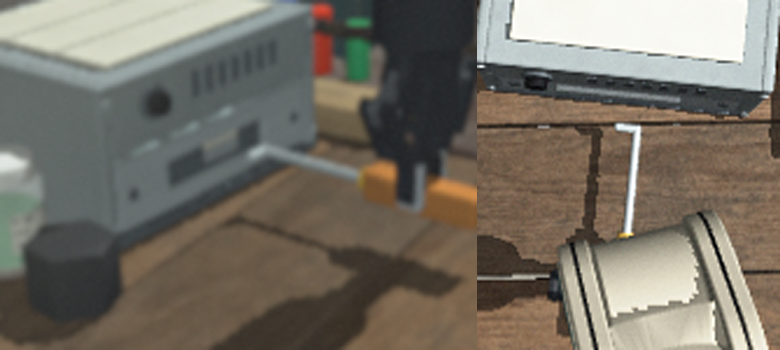

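The crop shows the bent end level with the slot, at (255,155) in the scene part and (625,128) in the top part, about 30 mm short of the front. I'll trim the height and feel my way in.

>>> step_arm:
  series:
    - {"travel":[0,-0.1,0.3],"roll":0,"jaw":-1}
    - {"travel":[0,-0.1,0.3],"roll":0,"jaw":-1}
    - {"travel":[-1,-0.1,0.3],"roll":0,"jaw":-1}
    - {"travel":[-2,-0.1,0.3],"roll":0,"jaw":-1}
    - {"travel":[-2.7,-0.1,0.3],"roll":0,"jaw":-1}
    - {"travel":[-3.3,-0.1,0.3],"roll":0,"jaw":-1}
    - {"travel":[-3.8,-0.1,0.3],"roll":0,"jaw":-1}
    - {"travel":[-4.2,-0.1,0.3],"roll":0,"jaw":-1}
    - {"travel":[-4.2,-0.1,0.3],"roll":0,"jaw":-1}
    - {"travel":[-4.2,-0.1,0.3],"roll":0,"jaw":-1}

```text
time_s: 8.05
tool_pos: [0.5077, 0.1603, 0.2116]
orientation: [[-0.993, 0.12, -0.0], [0.12, 0.993, -0.0], [0.0, -0.0, -1.0]]
contact_force: [-0.3, -1.2, -2.6]
opening: 0.0222
grip_force: 80.5
```

```bash
python3 -c "
from h import *
inW(); print(sensors.state()['contact_force'])"
```

```text
in warmer -0.2518 -0.0211 0.2116
[-0.27389057 -1.18108591 -2.56144048]
```

>>> step_arm:
  series:
    - {"travel":[-0.5,0,0],"roll":0,"jaw":-1}
    - {"travel":[-1,0,0],"roll":0,"jaw":-1}
    - {"travel":[-1.5,0,0],"roll":0,"jaw":-1}
    - {"travel":[-1.9,0,0],"roll":0,"jaw":-1}
    - {"travel":[-1.9,0,0],"roll":0,"jaw":-1}
    - {"travel":[-1.9,0,0],"roll":0,"jaw":-1}

```text
time_s: 8.8
tool_pos: [0.5267, 0.158, 0.2116]
orientation: [[-0.993, 0.121, -0.0], [0.121, 0.993, -0.0], [0.0, -0.0, -1.0]]
contact_force: [-0.2, 0.4, -2.9]
opening: 0.0222
grip_force: 80.5
```

```bash
python3 -c "
from h import *
inW(); print(sensors.state()['contact_force'])"
```

```text
in warmer -0.2327 -0.0211 0.2116
[-0.18855476  0.42545891 -2.87626715]
```

>>> step_arm:
  series:
    - {"travel":[0,0.6,0],"roll":0,"jaw":-1}
    - {"travel":[0,1.2,0],"roll":0,"jaw":-1}
    - {"travel":[0,1.7,0],"roll":0,"jaw":-1}
    - {"travel":[0,2.1,0],"roll":0,"jaw":-1}
    - {"travel":[0,2.3,0],"roll":0,"jaw":-1}
    - {"travel":[0,2.3,0],"roll":0,"jaw":-1}
    - {"travel":[0,2.3,0],"roll":0,"jaw":-1}

```text
time_s: 9.68
tool_pos: [0.5295, 0.1808, 0.2117]
orientation: [[-0.993, 0.121, -0.0], [0.121, 0.993, -0.0], [0.0, -0.0, -1.0]]
contact_force: [0.2, -0.7, -1.6]
opening: 0.0228
grip_force: 80.5
```

```bash
python3 -c "
from h import *
inW(); print(sensors.state()['contact_force'])"
```

```text
in warmer -0.2326 0.0019 0.2117
[ 0.20530436 -0.73206635 -1.57307834]
```

>>> step_arm:
  series:
    - {"travel":[0.6,0,0],"roll":0,"jaw":-1}
    - {"travel":[1.2,0,0],"roll":0,"jaw":-1}
    - {"travel":[1.7,0,0],"roll":0,"jaw":-1}
    - {"travel":[2.2,0,0],"roll":0,"jaw":-1}
    - {"travel":[2.7,0,0],"roll":0,"jaw":-1}
    - {"travel":[3.2,0,0],"roll":0,"jaw":-1}
    - {"travel":[3.7,0,0],"roll":0,"jaw":-1}
    - {"travel":[4.2,0,0],"roll":0,"jaw":-1}
    - {"travel":[4.2,0,0],"roll":0,"jaw":-1}

```text
time_s: 10.8
tool_pos: [0.487, 0.186, 0.2116]
orientation: [[-0.993, 0.12, -0.001], [0.12, 0.993, 0.0], [0.001, -0.0, -1.0]]
contact_force: [1.0, -0.6, -2.1]
opening: 0.0223
grip_force: 80.4
```

```bash
python3 -c "
from h import *
inW(); print(sensors.state()['contact_force'])"
```

```text
in warmer -0.2754 0.0019 0.2116
[ 1.00079954 -0.62448121 -2.1471213 ]
```

```bash
cat > tray.py <<'E'
from h import *
import sys
t,e=snap('top',sys.argv[1]); i,d=snap('scene',sys.argv[1]+'s')
for n,D in(('top',e),('scene',d)):
    uv=np.array([(u,v) for v in range(120,260) for u in range(180,370)]); P=pts(n,uv,D)-C
    L=np.c_[P@wx,P@wy,P[:,2]]
    for y0 in(-.09,.09):
        m=(abs(L[:,1]-y0)<.02)&(L[:,2]>.03)&(L[:,2]<.08)&(L[:,0]<-.09)&(L[:,0]>-.25)
        if m.sum(): print(n,y0,m.sum(),np.percentile(L[m,0],[5,50,95]).round(4))
inW(); s=sensors.state(); print(s['contact_force'],s['time_s'])
E
python3 tray.py t3
```

```text
top -0.09 133 [-0.1366 -0.1346 -0.1161]
top 0.09 120 [-0.1363 -0.1348 -0.1255]
scene -0.09 117 [-0.1387 -0.1367 -0.1337]
scene 0.09 195 [-0.1384 -0.136  -0.1327]
in warmer -0.2754 0.0018 0.2115
[ 1.39915852 -0.19881633 -1.11720031] 10.9
```

>>> step_arm:
  series:
    - {"travel":[0.5,0,0],"roll":0,"jaw":-1}
    - {"travel":[1.1,0,0],"roll":0,"jaw":-1}
    - {"travel":[1.7,0,0],"roll":0,"jaw":-1}
    - {"travel":[2.3,0,0],"roll":0,"jaw":-1}
    - {"travel":[2.9,0,0],"roll":0,"jaw":-1}
    - {"travel":[3.5,0,0],"roll":0,"jaw":-1}
    - {"travel":[4.1,0,0],"roll":0,"jaw":-1}
    - {"travel":[4.7,0,0],"roll":0,"jaw":-1}
    - {"travel":[5.3,0,0],"roll":0,"jaw":-1}
    - {"travel":[5.9,0,0],"roll":0,"jaw":-1}
    - {"travel":[6.4,0,0],"roll":0,"jaw":-1}
    - {"travel":[6.7,0,0],"roll":0,"jaw":-1}
    - {"travel":[6.9,0,0],"roll":0,"jaw":-1}
    - {"travel":[7.1,0,0],"roll":0,"jaw":-1}
    - {"travel":[7.2,0,0],"roll":0,"jaw":-1}
    - {"travel":[7.3,0,0],"roll":0,"jaw":-1}
    - {"travel":[7.3,0,0],"roll":0,"jaw":-1}

```text
time_s: 13.02
tool_pos: [0.4155, 0.1947, 0.2118]
orientation: [[-0.993, 0.121, 0.0], [0.121, 0.993, -0.0], [-0.0, 0.0, -1.0]]
contact_force: [3.9, -0.7, -2.1]
opening: 0.0221
grip_force: 80.3
```

```bash
python3 tray.py t4
```

```text
top -0.09 341 [-0.2076 -0.1492 -0.1096]
top 0.09 247 [-0.2075 -0.1524 -0.117 ]
scene -0.09 262 [-0.2096 -0.1838 -0.0987]
scene 0.09 363 [-0.2093 -0.2062 -0.1003]
in warmer -0.3475 0.0019 0.2118
[ 4.54138248  0.12445322 -3.15375905] 13.125
```

>>> step_arm:
  series:
    - {"travel":[0.1,0,0],"roll":0,"jaw":-1}
    - {"travel":[0.2,0,0],"roll":0,"jaw":-1}
    - {"travel":[0.3,0,0],"roll":0,"jaw":-1}
    - {"travel":[0.3,0,0],"roll":0,"jaw":-1}
    - {"travel":[0.3,0,0],"roll":0,"jaw":-1}

```text
time_s: 13.75
tool_pos: [0.4145, 0.1952, 0.2124]
orientation: [[-0.993, 0.122, 0.005], [0.122, 0.993, -0.0], [-0.005, 0.0, -1.0]]
contact_force: [9.7, -0.9, -6.0]
opening: 0.0228
grip_force: 79.9
```

```bash
python3 tray.py t5
```

```text
top -0.09 338 [-0.2077 -0.1488 -0.1086]
top 0.09 250 [-0.2076 -0.1518 -0.1163]
scene -0.09 258 [-0.2098 -0.2043 -0.0984]
scene 0.09 370 [-0.2093 -0.2064 -0.101 ]
in warmer -0.3486 0.0022 0.2124
[ 9.12102545 -2.4027037  -5.62613213] 13.85
```

>>> step_arm:
  series:
    - {"travel":[-0.5,0,0],"roll":0,"jaw":-1}
    - {"travel":[-1.0,0,0],"roll":0,"jaw":-1}
    - {"travel":[-1.1,0,0],"roll":0,"jaw":-1}
    - {"travel":[-1.1,0,0],"roll":0,"jaw":-1}
    - {"travel":[-1.1,-0.6,0],"roll":0,"jaw":-1}
    - {"travel":[-1.1,-1.2,0],"roll":0,"jaw":-1}
    - {"travel":[-1.1,-1.8,0],"roll":0,"jaw":-1}
    - {"travel":[-1.1,-2.3,0],"roll":0,"jaw":-1}
    - {"travel":[-1.1,-2.3,0],"roll":0,"jaw":-1}
    - {"travel":[-1.1,-2.3,0],"roll":0,"jaw":-1}

```text
time_s: 15.1
tool_pos: [0.4207, 0.1709, 0.2118]
orientation: [[-0.993, 0.121, 0.0], [0.121, 0.993, 0.0], [-0.0, 0.0, -1.0]]
contact_force: [-0.2, 0.4, -2.0]
opening: 0.0225
grip_force: 80.5
```

```bash
python3 tray.py t6
```

```text
top -0.09 338 [-0.2076 -0.1496 -0.1094]
top 0.09 249 [-0.2076 -0.1521 -0.1177]
scene -0.09 265 [-0.2097 -0.1631 -0.099 ]
scene 0.09 374 [-0.2092 -0.2061 -0.1005]
in warmer -0.3395 -0.021 0.2118
[ 0.8893407 -0.3361862 -1.7542779] 15.2
```

Tray still at its stop. I'll withdraw 2 cm slowly, check that nothing snags, then go on.

>>> step_arm:
  series:
    - {"travel":[0.4,0,0],"roll":0,"jaw":-1}
    - {"travel":[0.8,0,0],"roll":0,"jaw":-1}
    - {"travel":[1.2,0,0],"roll":0,"jaw":-1}
    - {"travel":[1.6,0,0],"roll":0,"jaw":-1}
    - {"travel":[2.0,0,0],"roll":0,"jaw":-1}
    - {"travel":[2.5,0,0],"roll":0,"jaw":-1}
    - {"travel":[3,0,0],"roll":0,"jaw":-1}
    - {"travel":[3.5,0,0],"roll":0,"jaw":-1}
    - {"travel":[4,0,0],"roll":0,"jaw":-1}
    - {"travel":[4.5,0,0],"roll":0,"jaw":-1}
    - {"travel":[4.5,0,0],"roll":0,"jaw":-1}
    - {"travel":[4.5,0,0],"roll":0,"jaw":-1}

```text
time_s: 16.7
tool_pos: [0.376, 0.1764, 0.2118]
orientation: [[-0.993, 0.12, 0.0], [0.12, 0.993, 0.0], [-0.0, 0.0, -1.0]]
contact_force: [1.3, 1.2, -1.4]
opening: 0.0221
grip_force: 80.5
```

```bash
python3 tray.py t7; python3 -c "
from h import *
go([.415,.16,.30],-90); go([.415,.16,.30],90)
print(sensors.state()['q'])"
```

```text
top -0.09 335 [-0.2077 -0.15   -0.1097]
top 0.09 249 [-0.2076 -0.1519 -0.1179]
scene -0.09 255 [-0.2097 -0.204  -0.0986]
scene 0.09 377 [-0.2093 -0.2062 -0.1   ]
in warmer -0.3843 -0.0211 0.2118
[-0.43843058  0.36993777 -1.82318589] 16.8
travel [-4.06 -1.16 -8.82] roll -1.692 from [0.3762 0.1764 0.2118] 173.07
travel [-4.06 -1.16 -8.82] roll 1.45 from [0.3762 0.1764 0.2118] 173.07
[ 2.82611563e-01  1.09179611e-01 -6.94503569e-01  7.66652454e-01
 -3.74610573e-05  4.03525882e-01]
```

View pics/t7.png

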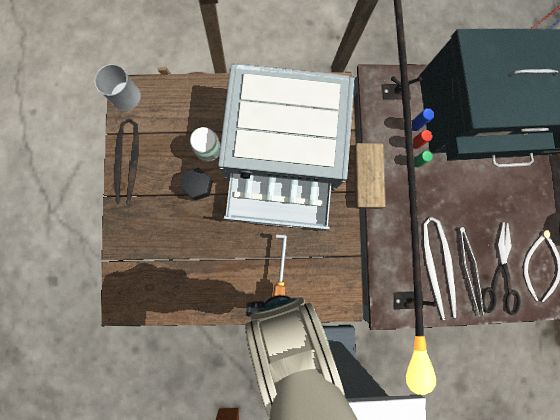

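The top view shows the tray drawn out, its front at about (278,222). The hook is free in front of it, its bend at (281,237), and the bystanders haven't moved. Now I'll raise it, turn it along y and lower it.

>>> step_arm:
  series:
    - {"travel":[0,0,-3],"roll":0,"jaw":-1}
    - {"travel":[0,0,-6],"roll":0,"jaw":-1}
    - {"travel":[0,0,-9],"roll":0,"jaw":-1}
    - {"travel":[-0.3,0.1,-9],"roll":-0.14,"jaw":-1}
    - {"travel":[-0.6,0.1,-9],"roll":-0.28,"jaw":-1}
    - {"travel":[-0.9,0.2,-9],"roll":-0.42,"jaw":-1}
    - {"travel":[-1.2,0.3,-9],"roll":-0.56,"jaw":-1}
    - {"travel":[-1.5,0.3,-9],"roll":-0.7,"jaw":-1}
    - {"travel":[-1.8,0.4,-9],"roll":-0.84,"jaw":-1}
    - {"travel":[-2.2,0.5,-9],"roll":-0.98,"jaw":-1}
    - {"travel":[-2.5,0.5,-9],"roll":-1.12,"jaw":-1}
    - {"travel":[-2.8,0.6,-9],"roll":-1.26,"jaw":-1}
    - {"travel":[-3.1,0.7,-9],"roll":-1.4,"jaw":-1}
    - {"travel":[-3.5,0.8,-9],"roll":-1.55,"jaw":-1}
    - {"travel":[-3.8,0.8,-9],"roll":-1.69,"jaw":-1}
    - {"travel":[-3.8,0.8,-9],"roll":-1.69,"jaw":-1}
    - {"travel":[-3.8,0.8,-9],"roll":-1.69,"jaw":-1}

```text
time_s: 18.92
tool_pos: [0.4145, 0.1797, 0.3016]
orientation: [[-0.004, -1.0, -0.0], [-1.0, 0.004, -0.0], [0.0, 0.0, -1.0]]
contact_force: [0.4, 0.1, -1.9]
opening: 0.0219
grip_force: 80.5
```

```bash
python3 -c "
from h import *
go([.415,.18,.1815],-90)
i,d=vision.snapshot('scene');t,e=vision.snapshot('top')
T=sensors.state()['tool_pos']; uv=np.array([(u,v) for v in range(150,400) for u in range(150,400)])
for n,D in(('scene',d),('top',e)):
    P=pts(n,uv,D)-T
    for a in(.07,.1,.13):
        m=(abs(P[:,1]-a)<.01)&(abs(P[:,0])<.012)&(P[:,2]<-.14)&(P[:,2]>-.2)
        print(n,a,m.sum(),np.median(P[m],0).round(4) if m.sum() else '')
"
```

```text
travel [-0.03 -0.05 12.01] roll -0.004 from [0.4145 0.1797 0.3016] -90.21
scene 0.07 21 [-0.0021  0.0708 -0.1667]
scene 0.1 23 [-0.0019  0.1007 -0.1669]
scene 0.13 24 [-0.0016  0.1288 -0.167 ]
top 0.07 39 [ 0.0036  0.0718 -0.1637]
top 0.1 40 [ 0.0035  0.0999 -0.164 ]
top 0.13 47 [ 0.003  0.13  -0.164]
```

>>> step_arm:
  series:
    - {"travel":[0,0,2.5],"roll":0,"jaw":-1}
    - {"travel":[0,0,5],"roll":0,"jaw":-1}
    - {"travel":[0,0,7.5],"roll":0,"jaw":-1}
    - {"travel":[0,0,9.5],"roll":0,"jaw":-1}
    - {"travel":[0,0,11],"roll":0,"jaw":-1}
    - {"travel":[0,0,11.7],"roll":0,"jaw":-1}
    - {"travel":[0,0,12],"roll":0,"jaw":-1}
    - {"travel":[0,0,12.1],"roll":0,"jaw":-1}
    - {"travel":[0,0,12.1],"roll":0,"jaw":-1}
    - {"travel":[0,0,12.1],"roll":0,"jaw":-1}

```text
time_s: 20.27
tool_pos: [0.4148, 0.1798, 0.1811]
orientation: [[-0.002, -1.0, 0.001], [-1.0, 0.002, 0.0], [-0.0, -0.001, -1.0]]
contact_force: [-0.4, -0.5, -2.0]
opening: 0.022
grip_force: 80.5
```

>>> step_arm:
  series:
    - {"travel":[0,0,0.1],"roll":0,"jaw":-1}
    - {"travel":[0,0,0.1],"roll":0,"jaw":-1}
    - {"travel":[0,0,0.15],"roll":0,"jaw":-1}
    - {"travel":[0,0,0.15],"roll":0,"jaw":-1}

```text
time_s: 20.78
tool_pos: [0.4149, 0.1798, 0.1806]
orientation: [[-0.002, -1.0, 0.001], [-1.0, 0.002, 0.0], [-0.0, -0.001, -1.0]]
contact_force: [-3.8, -1.9, 9.9]
opening: 0.0224
grip_force: 82.2
```

Touchdown. Next I'll release, opening partway and then fully, and rise. The fingers span x, well clear of the tray.

>>> step_arm:
  series:
    - {"travel":[0,0,-0.05],"roll":0,"jaw":-1}
    - {"travel":[0,0,-0.05],"roll":0,"jaw":-0.2}
    - {"travel":[0,0,-0.05],"roll":0,"jaw":0.2}
    - {"travel":[0,0,-0.05],"roll":0,"jaw":0.5}
    - {"travel":[0,0,-0.05],"roll":0,"jaw":0.5}
    - {"travel":[0,0,-0.05],"roll":0,"jaw":0.5}
    - {"travel":[0,0,-2],"roll":0,"jaw":0.5}
    - {"travel":[0,0,-5],"roll":0,"jaw":0.5}
    - {"travel":[0,0,-9],"roll":0,"jaw":0.5}
    - {"travel":[0,0,-14],"roll":0,"jaw":0.5}
    - {"travel":[0,0,-18],"roll":0,"jaw":0.5}
    - {"travel":[0,0,-22],"roll":0,"jaw":0.5}
    - {"travel":[0,0,-22],"roll":0,"jaw":0.5}
    - {"travel":[0,0,-22],"roll":0,"jaw":0.5}

```text
time_s: 22.52
tool_pos: [0.4142, 0.1796, 0.3986]
orientation: [[-0.002, -1.0, -0.001], [-1.0, 0.002, -0.0], [0.0, 0.001, -1.0]]
contact_force: [-0.5, 0.2, 0.0]
opening: 0.0639
grip_force: 0.0
```

```bash
python3 tray.py t8
```

```text
top -0.09 342 [-0.2076 -0.1493 -0.1096]
top 0.09 240 [-0.2076 -0.1521 -0.1183]
scene -0.09 263 [-0.2095 -0.2022 -0.0977]
scene 0.09 375 [-0.2092 -0.2062 -0.1012]
in warmer -0.3472 -0.0134 0.3976
[-0.22646507  0.76960685 -0.06189061] 22.625
```

View pics/t8s.png

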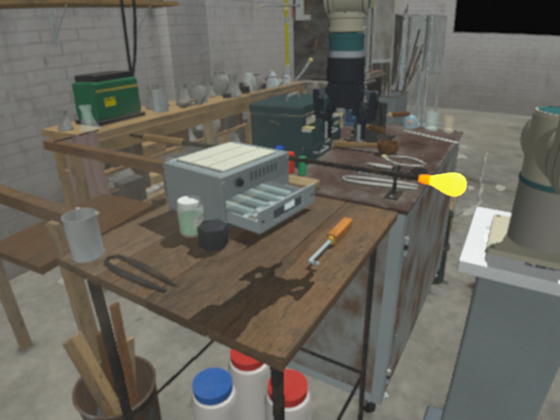

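The scene view shows the hook lying flat from (340,228) to (313,263), the tray fully out at (290,205), the jar, block and billet in place, and the gripper clear. I'll hand the job in.

```bash
python3 -c "
from cell import bot
print(bot.finish_job())"
```

```text
the job is handed in; nothing more can be done
None
```

The tray is drawn out to its stop, and the hook is unhooked and lying flat on the free part of the table, clear of the warmer; the jar, billet and block look undisturbed, and the job was handed in at about 23 s.

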